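# Make up the mixing tray and hold it out level

## Robot

A 7-joint arm with a two-finger parallel gripper is mounted at the origin on the work surface. World frame = base frame: x ahead of the robot, y to its left, z up, the work surface at z = 0. Lengths are in mm, angles in rad, forces in N, time in s.
With the tool pointing down it reaches from about 400 to 875 mm from the base axis. Payload 4.4 kg.
Tool frame: the origin (TCP) lies midway between the tips of the shut fingers; the grasp point (between the pads) lies 19 mm behind it; z points along the fingers, y is the line along which they close (so a half turn about z gives the same grasp; the last joint's range is limited). The gripper opens to 85 mm and grips with 20 to 120 N. Pads are 22 mm wide; open, the fingers measure 114 mm over their backs; the gripper's body (76 mm by 85 mm) begins 54 mm behind the grasp point. The pads swing forward as they close: fully open they stand 13 mm farther back than shut.
Start: joints at [-1.23, 0.628, 0.038, 1.517, -0.027, 0.996, -0.02], TCP at [257.165, 596.979, 231.313] pointing down, gripper open.
Joint ranges: [-3.06, 3.06], [-0.37, 2.12], [-1.25, 1.32], [0.18, 2.47], [-1.1, 4.24], [0.23, 1.98], [-2.94, 2.94]. Speed limits (rad/s): [2.57, 2.57, 3.14, 3.14, 3.14, 3.14, 3.14].

## Interface

Orientations are given as [roll, pitch, yaw] about the fixed x, y, z axes, in that order (R = Rz(yaw) Ry(pitch) Rx(roll)).
In Python, from cell import monitor, cams, ctrl gives the robot as it stands.
- The arm moves only by the tool drive_tool, never from a script. Its argument "motion" is a list of rows, each an object with "fingers": the opening, from 0 (shut) to 1 (fully open); "linear": the shift along the tool's x, y, z in m, a list of three; "twist": the turn about the tool's z in rad. In form: [{"fingers": fingers, "linear": [x, y, z], "twist": twist}, ...]. A call has 1 to 5 rows; each row shifts and turns the commanded pose from where the row before left it, along the tool's axes as they then stand; what a row does not reach is not made up. A row lasts 1/12 s, in which the tool goes at most 41.7 mm and 7.16 degrees, less where a joint would pass 70% of its speed; a pose out of reach is approached as far as the arm can. A call with a gripper value outside its range is refused whole. The fingers move at their own pace and stop on an object; the grip force is fixed at half the most. Time passes only in rows, so rows that do not move let the fingers close. It gives the time, the measured TCP pose, the force, the opening and the grip force at its end, in the units of the state.
- monitor.read_state(): the state, without advancing time (a new reading comes with each control period).
- cams.get_image(name): name is "scene" or "top" or "wrist"; returns a dict with "color" (400x640x3 uint8, blue, green, red), "K" (3x3 intrinsics, pixels), "R" (3x3) and "t" (3): a world point X has camera coordinates R X + t. Camera axes: x right, y down, z forward; pixel columns grow to the right and rows downward; lengths in mm; the calibration is good to about 2 mm. A picture is of the moment at which its call begins. There is no depth.
- ctrl.finish_job(): hands the job in; it is judged then, once.
The state is a dict: "clock": time; "qpos": joint angles; "qd": joint speeds; "tau": joint torques, N m; "eef_pos": TCP position; "tool_rot": TCP orientation; "force": force on the tool from outside, world axes, zero at the start; "torque": the same for the moment, N m; "width": finger opening in mm; "gripper_force": force on a finger pad.
Only numpy, scipy, OpenCV 4.12 (cv2) and the standard library are available. Lean on these libraries where they do the work, as an engineer would, in place of code of your own. Each camera call takes 0.05 s, during which the arm holds its last target. There are 200 camera calls.

## Task

Make up the mixing tray on the paint bench: nest the pots one inside another by size in the bowl that stands on the tray (middle pot in the bowl, small pot in the middle pot). Then lift the tray by its bar handle, carry it steadily and level so that the loose steel mixing ball never leaves its shallow pocket, and finish while still holding the tray, level and still, about 10 cm above the middle of the cork mat: do not set it down or let go. Leave the lidded paint tubs and the palette knife where they are.

Things in the scene. Friction and masses are not known exactly. Their poses are not given: they have to be found in the camera images.
- tray: Loose plywood tray, 130 mm (own x) by 250 mm (own y), lip 18 mm high, floor 6 mm thick, 0.35 kg empty, with a steel bar handle across its middle. Origin at the centre of its underside, z up. Bowl ring on its +y half, ball pocket on its -y half. It starts left or right of the pots, the mat on the other side.
- handle (a point): Middle of the tray's handle bar, 100 mm above the tray's underside; axes as the tray's. The bar runs 76 mm along the tray's x, is 14 mm thick along the tray's y and spans 90 to 110 mm above the underside, on two posts (10 by 12 mm) at x = +-30 mm.
- seat (a point): Centre of the bowl's locating ring (84 mm inside diameter, 4 mm high) on the tray floor, 75 mm towards the tray's +y, 6 mm above its underside.
- pocket (a point): Centre of the ball pocket, a white ring 40 mm inside diameter, 48 mm outside and 4 mm high on the tray floor, 85 mm towards the tray's -y; the point is where the ball's centre rests, 20 mm above the tray's underside.
- ball_center (a point): Centre of the loose steel ball, 28 mm diameter, about 0.09 kg; it can roll about 6 mm either way within its pocket.
- bowl: The largest vessel: white plastic open bowl, 78 mm outside diameter, 26 mm high, wall 3 mm, floor 4 mm thick, about 0.1 kg, loose in the ring on the tray. Origin at the centre of its underside, z up. The lowest 12 mm tapers to 3 mm less in radius.
- mid_pot: White plastic open pot, 60 mm outside diameter, 44 mm high, wall 3 mm, floor 4 mm thick, about 0.07 kg, on the bench; lowest 12 mm tapers to 3 mm less in radius. Origin at the centre of its underside, z up. Nested, it rests on the bowl's floor and stands 22 mm above the bowl's rim.
- small_pot: White plastic open pot, 42 mm outside diameter, 60 mm high, wall 3 mm, floor 4 mm thick, about 0.05 kg, on the bench; lowest 12 mm tapers to 3 mm less in radius. Origin at the centre of its underside, z up. Nested, it stands 20 mm above the middle pot's rim.
- mat: Cork mat fixed to the bench, 160 mm (x) by 220 mm (y), 4 mm thick; origin at the centre of its underside.
- tub_a: Bystander: lidded ochre paint tub, 78 mm diameter, 78 mm high, origin at the centre of its underside.
- tub_b: Bystander: lidded rust-red paint tub, 66 mm diameter, 62 mm high, origin at the centre of its underside.
- knife: Bystander: wood-handled palette knife 200 mm long, 22 mm wide, lying flat on the bench beyond the pots, near the paint tubs; origin near its middle.
Not all that is in view belongs to the job. Leave any purple look-alike of the small_pot alone. Of the things shaped like the part that bears ball_center, the bare steel one is meant.

How it is judged:
By the outcome, as a careful person would: the job done as asked, in the order asked, and still so for the second after the job is handed in, while the arm keeps its last pose, push and grip.
It also fails if it takes over 72 s, if anything falls off the work surface, if the arm or the gripper's body presses on something with over 40 N, if the wrist force passes 120 N, or if a joint passes its speed limit or range.

## Working session

There is one attempt and no reset: what is moved stays moved. The work goes in short steps, Python scripts to look and compute and a tool call to move; the robot and the scene stay as the last step left them, time stands still between calls to the robot, and variables do not carry over. Pictures are saved under pics/ and viewed, at most 12 in all, crops included, and the job is handed in when it is done.

Besides the shell and the picture viewer there is one more tool, called after "Call:" as a command line: name --argument value ..., lists and objects as JSON in quotes. drive_tool: Moves the arm, as the interface text tells. Its arguments: {"type":"object","properties":{"motion":{"type":"array"}},"required":["motion"]}

```bash
mkdir -p pics
cat > h.py <<'E'
import numpy as np, cv2
from cell import monitor, cams, ctrl
def grab(n,f=None):
    d=cams.get_image(n)
    if f: cv2.imwrite('pics/'+f,d['color'])
    np.savez('pics/%s.npz'%(f or n),**d)
    return d
def ray(d,u,v):
    R=np.array(d['R']);t=np.array(d['t']).ravel()
    w=R.T@np.linalg.inv(np.array(d['K']))@np.array([u,v,1.])
    return -R.T@t,w/np.linalg.norm(w)
def plane(d,u,v,z):
    o,w=ray(d,u,v); return o+w*(z-o[2])/w[2]
def tri(a,b):
    A=np.zeros((3,3));B=np.zeros(3)
    for o,w in(a,b):
        P=np.eye(3)-np.outer(w,w);A+=P;B+=P@o
    return np.linalg.solve(A,B)
def load(f): return dict(np.load('pics/%s.npz'%f))
E
python3 - <<'E'
from h import *
a=grab('top','top1.png');b=grab('scene','scene1.png')
s=monitor.read_state()
print({k:np.round(s[k],3).tolist() for k in s})
for d in(a,b): print(np.round(d['K'],1).tolist(),np.round(-d['R'].T@d['t'].ravel(),0))
E
```

```text
{'clock': 0.1, 'qpos': [-1.23, 0.629, 0.038, 1.518, -0.027, 0.996, -0.02], 'qd': [0.002, -0.002, 0.001, -0.0, -0.001, 0.0, -0.0], 'tau': [0.003, -56.452, 1.23, -19.397, 0.011, 0.005, 0.0], 'eef_pos': [256.909, 596.48, 230.502], 'tool_rot': [-3.14, -0.0, 2.735], 'force': [-0.853, -0.402, 0.185], 'torque': [0.036, 0.008, 0.001], 'gripper_force': 0.0, 'width': 85.345}
[[495.8, 0.0, 324.8], [0.0, 495.8, 197.0], [0.0, 0.0, 1.0]] [ 434.    4. 1395.]
[[434.8, 0.0, 324.7], [0.0, 434.8, 201.3], [0.0, 0.0, 1.0]] [1155. -336.  816.]
```

View pics/top1.png

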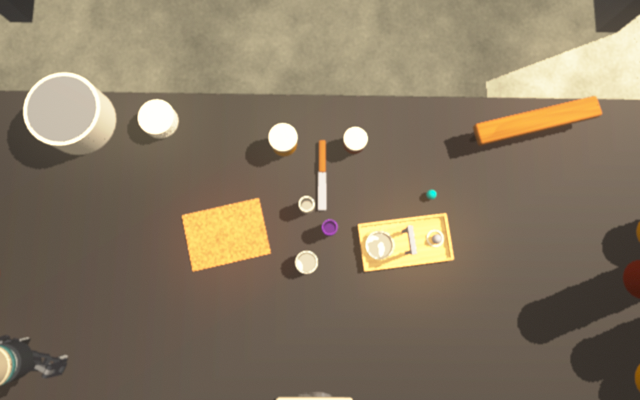

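View pics/scene1.png

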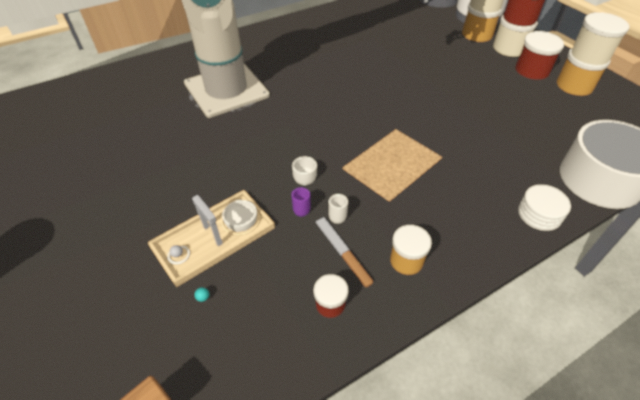

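Top view: the tray is at (405,243), with the bowl at (378,246), the handle at (411,240) and the ball at (437,238). The mat is at (226,235), and the tubs are at (283,138) and (355,138), with the knife at (322,175).

Candidates:
- **Small pot:** white at (306,205) or purple at (330,228). The white one fits; purple is the look-alike.
- **Middle pot:** (306,262), which is wider and lower.
- **Ball:** bare grey one in the pocket at (437,238) or teal one at (432,194). The grey steel one is meant.

I'll confirm these in one crop.

Run:
```python
from h import *
a=load('top1.png');b=load('scene1.png')
c=cv2.resize(a['color'][185:285,290:465],None,fx=3,fy=3,interpolation=cv2.INTER_CUBIC)
e=cv2.resize(b['color'][150:280,140:360],None,fx=2.2,fy=2.2,interpolation=cv2.INTER_CUBIC)
w=max(c.shape[1],e.shape[1])
p=lambda i:cv2.copyMakeBorder(i,0,0,0,w-i.shape[1],0)
cv2.imwrite('pics/crop.png',np.vstack([p(c),p(e)]))
for (u,v,z,n) in [(306,262,44,'mid'),(306,205,60,'small'),(330,228,60,'purple'),(378,246,32,'bowl'),(411,240,110,'handle'),(437,238,20,'ball'),(226,235,4,'mat')]: print(n,plane(a,u,v,z).round(0))
# tray outline, mat outline by colour
for nm,d in(('top',a),('scene',b)):
    hsv=cv2.cvtColor(d['color'],cv2.COLOR_BGR2HSV)
    for lab,lo,hi in(('orange',(8,70,120),(30,255,255)),('white',(0,0,120),(179,90,255))):
        m=cv2.inRange(hsv,lo,hi)
        for k in cv2.findContours(m,cv2.RETR_EXTERNAL,cv2.CHAIN_APPROX_NONE)[0]:
            A=cv2.contourArea(k)
            if 60<A<8000:
                r=cv2.minAreaRect(k); print(nm,lab,A,np.round(r[0],1),np.round(r[1],1),round(r[2],1))
```

```text
mid [459.  25.  44.]
small [612.  27.  60.]
purple [550. -39.  60.]
bowl [ 504. -172.   32.]
handle [ 516. -248.  110.]
ball [ 528. -338.   20.]
mat [533. 250.   4.]
top orange 177.5 [  5.5 366. ] [36. 11.] 90.0
top orange 95.0 [308.5 183.5] [21.  9.] 90.0
top orange 243.5 [322.  154.5] [33.  8.] 90.0
top orange 126.5 [541.1 144.2] [13.6 17.5] 76.0
top orange 3472.5 [537.3 117.2] [ 43.8 132.1] 85.7
top white 310.0 [314.  395.5] [ 7. 76.] 90.0
top white 62.5 [ 41.9 369.2] [15.1  5.7] 31.0
top white 451.5 [  8.5 365. ] [38. 17.] 90.0
top white 467.5 [306.3 261.3] [24.7 24. ] 45.0
top white 1310.0 [158. 118.] [43.8 38.2] 45.0
scene orange 582.5 [144.5 387.5] [47. 23.] -0.0
scene orange 363.0 [356.9 268.4] [41.4  9.9] 52.4
scene orange 482.0 [405.5 262.6] [33.9 23.3] 15.7
scene orange 5433.0 [211.2 234.3] [ 54.6 119.6] 58.9
scene orange 3684.5 [391.9 162.4] [57.2 83.9] 50.4
scene orange 990.0 [579.3  79.2] [42.1 32.9] 15.5
scene orange 129.5 [561.7  38.6] [27.9  9.7] 29.7
scene orange 459.5 [481.4  27. ] [25.3 31.3] 18.4
scene orange 609.5 [32.7 29.3] [17.8 71.3] 77.0
scene orange 2114.5 [598.5  42.5] [85. 81.] 90.0
scene orange 4104.0 [135.   20.4] [ 47.3 103.3] 77.5
scene white 940.5 [330.5 291. ] [34. 35.] 90.0
scene white 1069.5 [411.5 241.5] [35. 39.] 90.0
scene white 417.5 [331.9 235.8] [43.5 11. ] 52.1
scene white 489.0 [338. 208.] [30. 20.] 90.0
scene white 5386.0 [205.8 226.9] [ 65.6 117.9] 58.5
scene white 1837.5 [544.2 207.6] [49.2 46.5] 26.6
scene white 587.0 [303.5 170.5] [29. 25.] 90.0
scene white 5727.5 [599.5 163.5] [89. 79.] 90.0
scene white 6066.5 [548.  35.] [ 70. 182.] 90.0
```

View pics/crop.png

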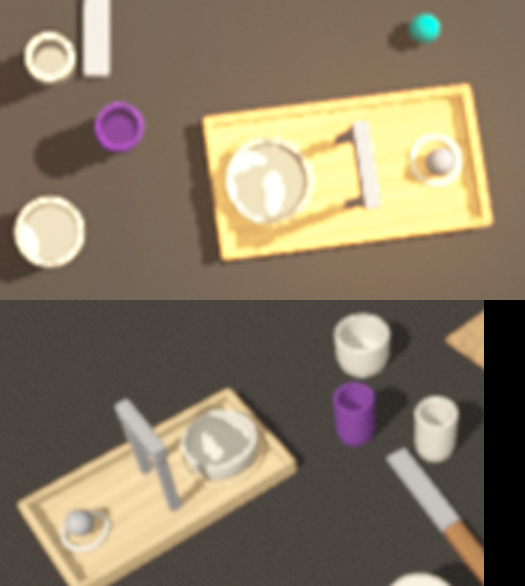

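The crop confirms it: the white small pot stands beside the knife, the wider white pot is the middle one, and the purple and teal look-alikes stay. Next I move to above the middle pot.

Call:
drive_tool --motion '[{"fingers":1,"linear":[-0.0257,-0.0278,0],"twist":0},{"fingers":1,"linear":[-0.0257,-0.0278,0],"twist":0},{"fingers":1,"linear":[-0.0257,-0.0278,0],"twist":0},{"fingers":1,"linear":[-0.0257,-0.0278,0],"twist":0},{"fingers":1,"linear":[-0.0257,-0.0278,0],"twist":0}]'

```text
clock: 0.52
eef_pos: [320.3, 416.5, 231.0]
tool_rot: [-3.141, -0.0, 2.735]
force: [0.7, -0.8, -0.4]
width: 85.1
gripper_force: 0.0
```

Call:
drive_tool --motion '[{"fingers":1,"linear":[-0.0257,-0.0278,0],"twist":0},{"fingers":1,"linear":[-0.0257,-0.0278,0],"twist":0},{"fingers":1,"linear":[-0.0257,-0.0278,0],"twist":0},{"fingers":1,"linear":[-0.0257,-0.0278,0],"twist":0},{"fingers":1,"linear":[-0.0257,-0.0278,0],"twist":0}]'

```text
clock: 0.93
eef_pos: [383.3, 238.1, 231.2]
tool_rot: [-3.141, -0.0, 2.735]
force: [1.1, 0.5, 0.3]
width: 85.0
gripper_force: 0.0
```

Call:
drive_tool --motion '[{"fingers":1,"linear":[-0.0257,-0.0278,0],"twist":0},{"fingers":1,"linear":[-0.0257,-0.0278,0],"twist":0},{"fingers":1,"linear":[-0.0257,-0.0278,0],"twist":0},{"fingers":1,"linear":[-0.0257,-0.0278,0],"twist":0},{"fingers":1,"linear":[-0.0257,-0.0278,0],"twist":0}]'

```text
clock: 1.35
eef_pos: [446.3, 59.6, 231.2]
tool_rot: [-3.142, -0.0, 2.735]
force: [0.9, 0.6, -0.8]
width: 85.3
gripper_force: 0.0
```

Call:
drive_tool --motion '[{"fingers":1,"linear":[0,0,0],"twist":0.12},{"fingers":1,"linear":[0,0,0],"twist":0.12},{"fingers":1,"linear":[0,0,0],"twist":0.12},{"fingers":1,"linear":[0,0,0],"twist":0.12},{"fingers":1,"linear":[0,0,0],"twist":0.12}]'

```text
clock: 1.77
eef_pos: [446.0, 61.2, 231.1]
tool_rot: [-3.141, -0.0, 2.128]
force: [0.5, 0.6, -0.1]
width: 85.5
gripper_force: 0.0
```

Call:
drive_tool --motion '[{"fingers":1,"linear":[0,0,0],"twist":0.12},{"fingers":1,"linear":[0,0,0],"twist":0.12},{"fingers":1,"linear":[0,0,0],"twist":0.12},{"fingers":1,"linear":[0,0,0],"twist":0.12},{"fingers":1,"linear":[0,0,0],"twist":0}]'

```text
clock: 2.18
eef_pos: [445.9, 61.5, 231.1]
tool_rot: [-3.141, 0.0, 1.652]
force: [0.3, 0.0, -0.2]
width: 85.8
gripper_force: 0.0
```

Run:
```python
from h import *
w=grab('wrist','w1.png'); grab('top','top2.png')
s=monitor.read_state(); print(s['clock'],s['eef_pos'],s['tool_rot'],s['qpos'])
print(w['K'],-w['R'].T@w['t'].ravel(),w['R'][2])
```

```text
2.2833 [446.00148325  61.6043884  231.12551908] [-3.14109868e+00  2.12106256e-04  1.65850078e+00] [-0.48908407  0.36839083  0.38961305  2.05643564 -0.20112874  0.75284458
  0.11220413]
[[342.51253671   0.         318.08138787]
 [  0.         342.51253671 200.05252368]
 [  0.           0.           1.        ]] [440.64227394 129.77260213 372.69446247] [ 0.02114464 -0.27076477 -0.96241329]
```

View pics/w1.png

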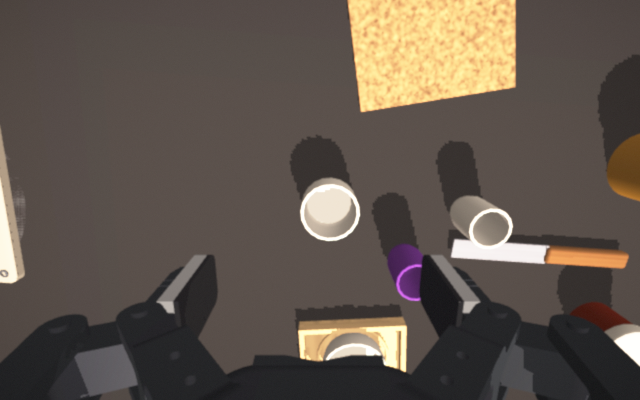

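The wrist picture shows the middle pot rim at about (330,210), the small pot rim at about (490,229), the purple pot at (412,280) and the tray's bowl at (355,350). I triangulate the rims against the top view.

```bash
cat >> h.py <<'E'
def rim(d,u,v,rad,z=None,R=None,thr=150,maxs=110):
    """bright rim ring near (u,v): ellipse fit of its outer contour"""
    hsv=cv2.cvtColor(d['color'],cv2.COLOR_BGR2HSV)
    m=((hsv[...,2]>thr)&(hsv[...,1]<maxs)).astype(np.uint8)
    k=np.zeros_like(m);cv2.circle(k,(int(u),int(v)),int(rad),1,-1);m&=k
    cs=cv2.findContours(m,cv2.RETR_EXTERNAL,cv2.CHAIN_APPROX_NONE)[0]
    c=max(cs,key=cv2.contourArea)
    return cv2.fitEllipse(cv2.convexHull(c))
E
python3 - <<'E'
from h import *
w=load('w1.png');a=load('top2.png')
for n,pw,pa,r in(('mid',(330,210),(306,262),44),('small',(490,229),(306,205),60)):
    for t in(170,200,220,235):
        try:
            ew=rim(w,*pw,38 if n=='mid' else 30,thr=t);ea=rim(a,*pa,16,thr=t)
            print(n,t,np.round(ew[0],1),np.round(ew[1],1),np.round(ea[0],1),np.round(ea[1],1),tri(ray(w,*ew[0]),ray(a,*ea[0])).round(1),plane(w,*ew[0],r).round(1),plane(a,*ea[0],r).round(1))
        except Exception as e: print(n,t,str(e)[:50])
E
```

```text
mid 170 [329.8 210.5] [59.  61.8] [303.6 262. ] [27.1 29.7] [459.2  31.5  57.4] [460.5  27.4  44. ] [459.   31.7  44. ]
mid 200 [329.7 211.8] [57.  59.5] [303.5 262. ] [26.7 29.8] [459.1  31.6  62.1] [460.5  26.   44. ] [459.1  32.   44. ]
mid 220 [329.6 212. ] [56.7 59.4] [308.2 261.6] [18.1 21.6] [461.   19.6  24.5] [460.5  25.8  44. ] [460.   19.3  44. ]
mid 235 [329.7 212. ] [56.3 59.1] [301.3 262.1] [ 6.4 34.9] [458.1  37.1  79.7] [460.5  25.8  44. ] [458.5  38.   44. ]
small 170 [488.5 231.2] [52.5 59.8] [306.2 203.6] [16.4 17.1] [614.9  25.6  62.1] [615.3  24.   60. ] [616.   26.5  60. ]
small 200 [490.4 234.3] [50.2 53.7] [306.2 203.5] [15.5 16.5] [614.1  25.1  68.8] [617.9  20.9  60. ] [616.4  26.5  60. ]
small 220 [490.6 234.5] [49.7 53.7] [306.2 203.5] [15.3 15.9] [613.8  25.1  69.4] [618.1  20.7  60. ] [616.1  26.4  60. ]
small 235 [490.4 234.8] [49.4 53.3] [306.1 203.5] [15.  15.3] [613.6  25.2  70.1] [618.   20.4  60. ] [616.2  26.8  60. ]
```

Call:
drive_tool --motion '[{"fingers":1,"linear":[-0.0372,0.0111,0],"twist":0},{"fingers":1,"linear":[0,0,0.035],"twist":0},{"fingers":1,"linear":[0,0,0.04],"twist":0},{"fingers":1,"linear":[0,0,0.04],"twist":0},{"fingers":1,"linear":[0,0,0.03],"twist":0}]'

```text
clock: 2.7
eef_pos: [459.5, 25.3, 84.1]
tool_rot: [-3.14, -0.0, 1.658]
force: [-0.4, -0.3, 1.4]
width: 85.4
gripper_force: 0.0
```

Run:
```python
from h import *
w=grab('wrist','w2.png')
s=monitor.read_state(); print(s['clock'],s['eef_pos'],s['tool_rot'])
R=w['R'];t=w['t'].ravel()
for z in (44,): 
    q=w['K']@(R@np.array([460.3,25.5,z])+t);print(q[:2]/q[2])
```

```text
2.75 [456.59714175  25.1587697   79.99379471] [-3.13190028e+00 -2.18812171e-04  1.65777488e+00]
[319.40892477 229.21645479]
```

View pics/w2.png

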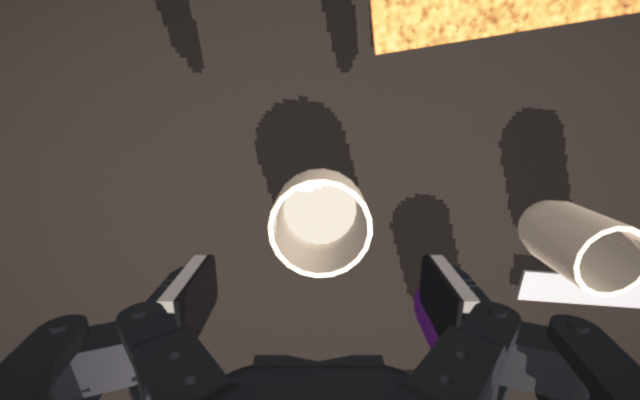

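The middle pot rim is at (321,227), midway between the fingers and within 2 px of the prediction. Lowering and gripping.

Call:
drive_tool --motion '[{"fingers":1,"linear":[0,0,0.03],"twist":0},{"fingers":1,"linear":[0,0,0.025],"twist":0},{"fingers":1,"linear":[0,0,0.013],"twist":0},{"fingers":1,"linear":[0,0,0],"twist":0},{"fingers":0.4,"linear":[0,0,0],"twist":0}]'

```text
clock: 3.17
eef_pos: [460.5, 25.3, 18.6]
tool_rot: [-3.141, 0.0, 1.656]
force: [-0.9, 0.2, 0.8]
width: 75.3
gripper_force: 0.0
```

Call:
drive_tool --motion '[{"fingers":0.4,"linear":[0,0,0],"twist":0},{"fingers":0.4,"linear":[0,0,0],"twist":0},{"fingers":0.4,"linear":[0,0,0],"twist":0},{"fingers":0.4,"linear":[0,0,0],"twist":0},{"fingers":0.4,"linear":[0,0,0],"twist":0}]'

```text
clock: 3.58
eef_pos: [461.4, 25.4, 20.3]
tool_rot: [3.139, -0.0, 1.655]
force: [-0.8, -0.4, 5.9]
width: 57.9
gripper_force: 63.9
```

Run:
```python
from h import *
w=grab('wrist','w3.png');a=grab('top','top3.png')
s=monitor.read_state(); print(s['clock'],s['eef_pos'],s['tool_rot'],s['width'],s['gripper_force'],s['force'])
# tray outline in top1 & w1
a=load('top1.png');hsv=cv2.cvtColor(a['color'],cv2.COLOR_BGR2HSV)
for lab,box in(('tray',(350,205,465,280)),('mat',(175,190,280,280))):
    m=np.zeros(hsv.shape[:2],np.uint8);x0,y0,x1,y1=box
    m[y0:y1,x0:x1]=cv2.inRange(hsv,(5,60,110),(40,255,255))[y0:y1,x0:x1]
    m=cv2.morphologyEx(m,cv2.MORPH_OPEN,np.ones((3,3)))
    c=max(cv2.findContours(m,cv2.RETR_EXTERNAL,cv2.CHAIN_APPROX_NONE)[0],key=cv2.contourArea)
    h=18 if lab=='tray' else 4
    P=np.array([plane(a,*q[0],h)[:2] for q in c],np.float32)
    print(lab,cv2.minAreaRect(P))
for t in(150,170,190):
    e=rim(a,378,246,18,thr=t,maxs=90);print(e[0],e[1],plane(a,*e[0],32).round(1))
```

```text
3.6833 [461.41632237  25.45507826  20.28229533] [ 3.13857635e+00 -4.57258489e-04  1.65528956e+00] 57.571512081122876 63.87073698453605 [-1.69138357 -0.63362083  6.16795579]
tray ((518.1659545898438, -256.6217346191406), (205.9078826904297, 323.41217041015625), 0.38555094599723816)
mat ((535.655029296875, 249.07754516601562), (249.25767517089844, 295.8189392089844), 0.6095951795578003)
(380.19305419921875, 244.07601928710938) (30.200151443481445, 32.428375244140625) [ 509.6 -177.7   32. ]
(380.19305419921875, 244.07601928710938) (30.200151443481445, 32.428375244140625) [ 509.6 -177.7   32. ]
(380.19305419921875, 244.07601928710938) (30.200151443481445, 32.428375244140625) [ 509.6 -177.7   32. ]
```

Gripped. I lift and go past the tray, so that the wrist camera sees the whole tray behind the held pot.

Call:
drive_tool --motion '[{"fingers":0.4,"linear":[0,0,-0.02],"twist":0},{"fingers":0.4,"linear":[0,0,-0.04],"twist":0},{"fingers":0.4,"linear":[0,0,-0.04],"twist":0},{"fingers":0.4,"linear":[0,0,-0.04],"twist":0},{"fingers":0.4,"linear":[0,0,-0.04],"twist":0}]'

```text
clock: 4.1
eef_pos: [459.8, 24.8, 201.5]
tool_rot: [3.141, 0.001, 1.655]
force: [1.2, 1.0, -0.3]
width: 57.8
gripper_force: 64.6
```

Call:
drive_tool --motion '[{"fingers":0.4,"linear":[-0.035,0.002,0],"twist":0},{"fingers":0.4,"linear":[-0.035,0.002,0],"twist":0},{"fingers":0.4,"linear":[-0.035,0.002,0],"twist":0},{"fingers":0.4,"linear":[-0.035,0.002,0],"twist":0},{"fingers":0.4,"linear":[-0.035,0.002,0],"twist":0}]'

```text
clock: 4.52
eef_pos: [485.0, -149.9, 200.0]
tool_rot: [3.14, 0.001, 1.656]
force: [1.2, -0.5, -0.8]
width: 57.5
gripper_force: 64.6
```

Call:
drive_tool --motion '[{"fingers":0.4,"linear":[-0.035,0.002,0],"twist":0},{"fingers":0.4,"linear":[-0.035,0.002,0],"twist":0},{"fingers":0.4,"linear":[-0.035,0.002,0],"twist":0},{"fingers":0.4,"linear":[-0.03,0.002,0],"twist":0},{"fingers":0.4,"linear":[0,0,0],"twist":0}]'

```text
clock: 4.93
eef_pos: [503.5, -290.9, 200.6]
tool_rot: [3.14, 0.009, 1.647]
force: [-0.6, 0.0, -0.0]
width: 57.5
gripper_force: 64.6
```

Call:
drive_tool --motion '[{"fingers":0.4,"linear":[0,0,0],"twist":0},{"fingers":0.4,"linear":[0,0,0],"twist":0}]'

```text
clock: 5.1
eef_pos: [503.9, -281.4, 199.0]
tool_rot: [3.142, -0.0, 1.655]
force: [-0.1, 0.3, -0.7]
width: 57.6
gripper_force: 64.6
```

Run:
```python
from h import *
w=grab('wrist','w4.png')
s=monitor.read_state(); print(s['clock'],s['eef_pos'],s['tool_rot'],s['width'],s['gripper_force'],s['force'])
```

```text
5.15 [ 504.19528018 -280.65692537  198.87572689] [ 3.14147624e+00 -9.01108829e-04  1.65607561e+00] 57.67409949042715 64.59732790477574 [ 0.29194105  0.37430982 -0.63908068]
```

View pics/w4.png

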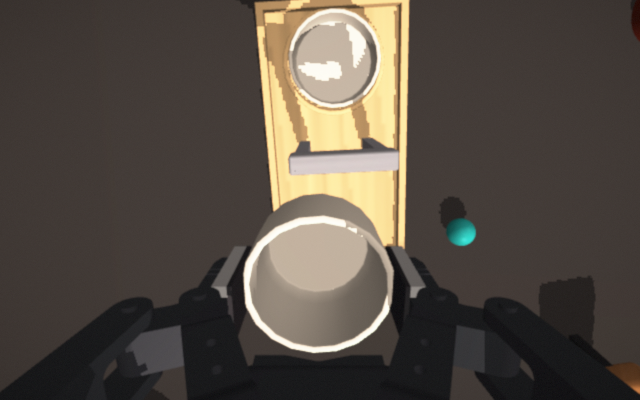

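Run:
```python
from h import *
w=load('w4.png');im=w['color'];hsv=cv2.cvtColor(im,cv2.COLOR_BGR2HSV)
print('cam',-w['R'].T@w['t'].ravel())
for c in(320,345,370): print(c,[tuple(im[r,c]) and int(im[r,c].mean()) for r in range(138,182,2)],[int(hsv[r,c,1]) for r in range(138,182,2)])
m=((hsv[...,1]<60)&(hsv[...,2]>60)).astype(np.uint8)
k=m.copy();k[:138]=0;k[182:]=0;k[:,:270]=0;k[:,410:]=0
c=max(cv2.findContours(k,cv2.RETR_EXTERNAL,cv2.CHAIN_APPROX_NONE)[0],key=cv2.contourArea)
print('bar',cv2.minAreaRect(c),cv2.approxPolyDP(cv2.convexHull(c),3,True).ravel())
for s in(50,70,90):
    b=((hsv[...,1]<s)).astype(np.uint8)
    z=np.zeros_like(b);cv2.circle(z,(335,58),56,1,-1);b&=z
    c=max(cv2.findContours(b,cv2.RETR_EXTERNAL,cv2.CHAIN_APPROX_NONE)[0],key=cv2.contourArea)
    e=cv2.fitEllipse(cv2.convexHull(c));print('bowl',e,plane(w,*e[0],32).round(1))
# tray lip
t=cv2.inRange(hsv,(8,70,110),(40,255,255))
for r in(30,60,100,130,190,200):
    x=np.where(t[r,240:420])[0]+240
    print(r,x.min(),x.max(),plane(w,x.min(),r,18).round(1),plane(w,x.max(),r,18).round(1))
for c in(280,300,320,340,360,380,400):
    y=np.where(t[:20,c])[0]; print(c,y[:1],plane(w,c,y[0],18).round(1) if len(y) else '')
```

```text
cam [ 498.33189315 -213.31531517  340.75445346]
320 [212, 212, 212, 212, 213, 213, 185, 89, 110, 177, 203, 201, 205, 209, 210, 209, 208, 207, 209, 214, 214, 214] [96, 95, 95, 95, 94, 95, 109, 19, 13, 15, 16, 16, 14, 15, 14, 16, 16, 20, 85, 94, 94, 94]
345 [219, 219, 218, 215, 210, 207, 100, 94, 150, 203, 202, 204, 209, 210, 209, 208, 208, 199, 209, 210, 211, 210] [87, 86, 87, 92, 99, 102, 56, 16, 15, 16, 17, 13, 15, 15, 15, 16, 14, 53, 99, 98, 97, 99]
370 [107, 84, 84, 76, 61, 73, 87, 125, 190, 201, 202, 207, 209, 208, 207, 207, 210, 213, 217, 218, 217, 217] [60, 12, 9, 16, 16, 13, 14, 14, 14, 15, 15, 17, 15, 14, 15, 14, 20, 89, 89, 88, 89, 89]
bar ((343.3224182128906, 155.77037048339844), (33.343170166015625, 109.68524169921875), 87.27368927001953) [398 151 395 170 291 174 289 157 300 142 368 138]
bowl ((334.5211486816406, 57.715301513671875), (91.31209564208984, 98.51192474365234), 3.811514377593994) [ 508.9 -175.2   32. ]
bowl ((334.4029541015625, 57.55216598510742), (91.90933990478516, 99.2074966430664), 4.381979942321777) [ 508.7 -175.    32. ]
bowl ((338.6285705566406, 58.73822784423828), (98.7662582397461, 104.19380187988281), 119.93843841552734) [ 512.4 -175.7   32. ]
30 257 408 [ 440.8 -157.    18. ] [ 570.1 -146.1   18. ]
60 259 408 [ 443.4 -180.9   18. ] [ 573.8 -169.8   18. ]
100 263 407 [ 448.3 -214.3   18. ] [ 578.1 -203.3   18. ]
130 265 407 [ 451.3 -240.8   18. ] [ 582.2 -229.7   18. ]
190 271 405 [ 459.5 -297.5   18. ] [ 589.1 -286.5   18. ]
200 272 405 [ 460.9 -307.5   18. ] [ 590.7 -296.5   18. ]
280 [1] [ 459.3 -133.1   18. ]
300 [0] [ 476.  -130.9   18. ]
320 [0] [ 492.8 -129.5   18. ]
340 [0] [ 509.5 -128.1   18. ]
360 [0] [ 526.3 -126.7   18. ]
380 [0] [ 543.  -125.3   18. ]
400 [0] [ 559.8 -123.9   18. ]
```

Run:
```python
from h import *
w=load('w4.png');a=load('top1.png')
e=rim(w,319,284,82,thr=165,maxs=60);print('held',e,plane(w,*e[0],222.6).round(1))
print('bar',plane(w,343.5,163,110).round(1),tri(ray(w,343.5,163),ray(a,290+367/3,185+165/3)).round(1))
print('bar ends',plane(w,290,165.5,110).round(1),plane(w,396.5,160.5,110).round(1))
print('bowl',tri(ray(w,334.5,57.7),ray(a,379.,245.3)).round(1))
s=monitor.read_state();print(s['eef_pos'],s['tool_rot'])
```

```text
held ((317.85675048828125, 283.6790466308594), (137.4784698486328, 151.6772003173828), 89.4623031616211) [ 503.8 -279.7  222.6]
bar [ 518.7 -250.5  110. ] [ 514.5 -243.4  151.1]
bar ends [ 482.6 -255.3  110. ] [ 554.4 -245.8  110. ]
bowl [ 507.7 -174.8   28.4]
[ 504.19528018 -280.65692537  198.87572689] [ 3.14147624e+00 -9.01108829e-04  1.65607561e+00]
```

Call:
drive_tool --motion '[{"fingers":0.4,"linear":[0.026,0.0035,0],"twist":0},{"fingers":0.4,"linear":[0.034,0.0045,0],"twist":0},{"fingers":0.4,"linear":[0.03,0.004,0],"twist":0},{"fingers":0.4,"linear":[0.014,0.002,0],"twist":0},{"fingers":0.4,"linear":[0,0,0.03],"twist":0}]'

```text
clock: 5.57
eef_pos: [513.7, -171.7, 172.2]
tool_rot: [3.133, -0.001, 1.664]
force: [2.1, -0.6, -1.6]
width: 57.6
gripper_force: 64.7
```

Call:
drive_tool --motion '[{"fingers":0.4,"linear":[0,0,0.04],"twist":0},{"fingers":0.4,"linear":[0,0,0.04],"twist":0},{"fingers":0.4,"linear":[0,0,0.015],"twist":0},{"fingers":0.4,"linear":[0,0,0],"twist":0},{"fingers":0.4,"linear":[0,0,0],"twist":0}]'

```text
clock: 5.98
eef_pos: [509.3, -176.0, 73.3]
tool_rot: [-3.14, -0.001, 1.656]
force: [1.0, 0.8, -0.4]
width: 57.6
gripper_force: 64.6
```

Run:
```python
from h import *
w=grab('wrist','w5.png');grab('scene','scene2.png')
s=monitor.read_state(); print(s['clock'],s['eef_pos'],s['tool_rot'],s['width'],s['force'])
R=s['tool_rot'];y=R[2];d=np.array([509.2,-176.0])-s['eef_pos'][:2]
print('tool dx,dy',d@[np.cos(y),np.sin(y)],d@[np.sin(y),-np.cos(y)])
```

```text
6.0833 [ 510.75299192 -177.17733431   74.95983195] [3.13905842e+00 1.06937525e-03 1.65574404e+00] 57.39039303899886 [ 0.20626475 -0.97177171 -0.6087578 ]
tool dx,dy 1.304853474614509 -1.4475003982883587
```

Call:
drive_tool --motion '[{"fingers":0.4,"linear":[0.0007,-0.0008,0.015],"twist":0},{"fingers":0.4,"linear":[0,0,0.015],"twist":0},{"fingers":0.4,"linear":[0,0,0.01],"twist":0},{"fingers":0.4,"linear":[0,0,0.003],"twist":0},{"fingers":0.4,"linear":[0,0,0],"twist":0}]'

```text
clock: 6.5
eef_pos: [509.1, -176.6, 30.8]
tool_rot: [3.141, 0.0, 1.655]
force: [0.2, 0.1, -0.9]
width: 57.6
gripper_force: 64.6
```

Call:
drive_tool --motion '[{"fingers":0.4,"linear":[0,0,0],"twist":0},{"fingers":0.4,"linear":[0,0,0],"twist":0}]'

```text
clock: 6.67
eef_pos: [509.3, -176.9, 31.1]
tool_rot: [3.14, 0.001, 1.655]
force: [0.0, -0.2, -1.8]
width: 57.2
gripper_force: 64.6
```

Run:
```python
from h import *
w=grab('wrist','w6.png');b=grab('scene','scene3.png')
s=monitor.read_state(); print(s['clock'],s['eef_pos'],s['tool_rot'],s['width'],s['force'])
c=cv2.resize(b['color'][140:280,140:320],None,fx=3,fy=3)
cv2.imwrite('pics/c3.png',np.hstack([c,cv2.resize(w['color'][:,200:440],(252,420))]))
```

```text
6.7667 [ 509.13577157 -176.82778811   30.9418483 ] [3.14061132e+00 5.03292737e-04 1.65477734e+00] 57.738467088338716 [-0.39475314  0.45724133 -0.87737293]
```

View pics/c3.png

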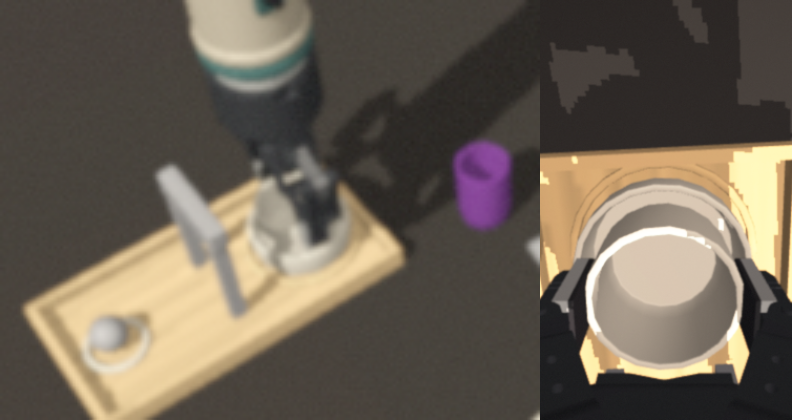

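The middle pot sits inside the bowl with no contact force, the ball is in its pocket and the handle is clear. I release, rise and go to the small pot.

Call:
drive_tool --motion '[{"fingers":0.8,"linear":[0,0,0],"twist":0},{"fingers":0.8,"linear":[0,0,0],"twist":0},{"fingers":0.9,"linear":[0,0,0],"twist":0},{"fingers":1,"linear":[0,0,0],"twist":0},{"fingers":1,"linear":[0,0,-0.01],"twist":0}]'

```text
clock: 7.18
eef_pos: [507.6, -176.1, 39.3]
tool_rot: [-3.139, -0.001, 1.655]
force: [-0.1, 0.5, 0.5]
width: 85.7
gripper_force: 0.0
```

Call:
drive_tool --motion '[{"fingers":1,"linear":[0,0,-0.02],"twist":0},{"fingers":1,"linear":[0,0,-0.04],"twist":0},{"fingers":1,"linear":[0,0,-0.04],"twist":0},{"fingers":1,"linear":[0.0276,0.0174,0],"twist":0},{"fingers":1,"linear":[0.0276,0.0174,0],"twist":0}]'

```text
clock: 7.6
eef_pos: [540.3, -120.9, 144.2]
tool_rot: [3.136, 0.003, 1.649]
force: [0.6, 1.0, -1.0]
width: 85.6
gripper_force: 0.0
```

Call:
drive_tool --motion '[{"fingers":1,"linear":[0.0276,0.0174,0],"twist":0},{"fingers":1,"linear":[0.0276,0.0174,0],"twist":0},{"fingers":1,"linear":[0.0276,0.0174,0],"twist":0},{"fingers":1,"linear":[0.0276,0.0174,0],"twist":0},{"fingers":1,"linear":[0.0276,0.0174,0],"twist":0}]'

```text
clock: 8.02
eef_pos: [614.3, 27.7, 141.2]
tool_rot: [3.141, -0.0, 1.655]
force: [-0.4, -0.9, -0.7]
width: 85.3
gripper_force: 0.0
```

Call:
drive_tool --motion '[{"fingers":1,"linear":[0,0,0],"twist":0},{"fingers":1,"linear":[0,0,0],"twist":0},{"fingers":1,"linear":[0,0,0],"twist":0}]'

```text
clock: 8.27
eef_pos: [613.4, 25.5, 140.7]
tool_rot: [-3.141, 0.001, 1.655]
force: [-0.2, -0.3, 0.3]
width: 85.2
gripper_force: 0.0
```

Run:
```python
from h import *
w=grab('wrist','w7.png');a=load('top1.png')
s=monitor.read_state(); print(s['clock'],s['eef_pos'],s['tool_rot'],s['width'],s['force'])
R=w['R'];t=w['t'].ravel();q=w['K']@(R@np.array([614,26,60.])+t);q=q[:2]/q[2];print('pred',q)
cv2.imwrite('pics/w7c.png',w['color'][100:400,100:560])
for th in(190,210,225,235,245):
    try:
        e=rim(w,*q,60,thr=th,maxs=60); print(th,e,plane(w,*e[0],60).round(1),tri(ray(w,*e[0]),ray(a,290+50/3,185+57/3)).round(1))
    except Exception as x: print(th,'-')
```

```text
8.3167 [613.32370884  24.63542674 140.75404673] [-3.14121427e+00  1.01025855e-03  1.65317770e+00] 85.40897409266118 [-0.04022885 -1.05931172 -0.78007056]
pred [318.83462633 207.49336488]
190 ((331.3591003417969, 218.04530334472656), (73.01689910888672, 86.70543670654297), 135.72084045410156) [623.2  19.2  60. ] [617.9  24.1  71.5]
210 ((331.248291015625, 217.62545776367188), (70.95721435546875, 86.20621490478516), 131.3697509765625) [623.1  19.5  60. ] [617.9  24.1  70.8]
225 ((331.419189453125, 217.97232055664062), (70.82588958740234, 85.99649047851562), 133.32911682128906) [623.2  19.3  60. ] [617.9  24.1  71.4]
235 ((331.5890808105469, 217.85635375976562), (70.11663055419922, 86.2137222290039), 133.46763610839844) [623.3  19.3  60. ] [618.   24.1  71.1]
245 ((323.7998046875, 206.86520385742188), (58.81299591064453, 60.22593688964844), 79.26783752441406) [617.3  26.7  60. ] [616.7  25.   53.3]
```

View pics/w7c.png

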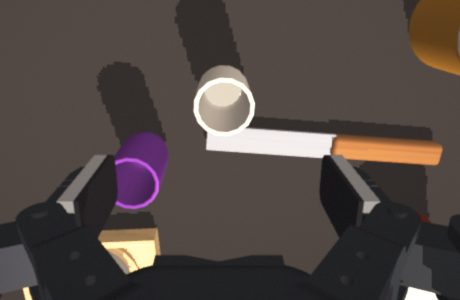

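The small pot rim is at crop (224,107), full (324,207), clear of the knife and the purple pot. The rim is at (617,26). Descending and gripping near the rim.

Call:
drive_tool --motion '[{"fingers":1,"linear":[0.0007,0.0037,0.02],"twist":0},{"fingers":1,"linear":[0,0,0.035],"twist":0},{"fingers":1,"linear":[0,0,0.03],"twist":0},{"fingers":1,"linear":[0,0,0.0155],"twist":0},{"fingers":1,"linear":[0,0,0],"twist":0}]'

```text
clock: 8.73
eef_pos: [614.1, 25.3, 36.6]
tool_rot: [-3.134, 0.0, 1.652]
force: [-0.4, 0.2, 0.1]
width: 85.2
gripper_force: 0.0
```

Call:
drive_tool --motion '[{"fingers":0.25,"linear":[0,0,0],"twist":0},{"fingers":0.25,"linear":[0,0,0],"twist":0},{"fingers":0.25,"linear":[0,0,0],"twist":0},{"fingers":0.25,"linear":[0,0,0],"twist":0},{"fingers":0.25,"linear":[0,0,0],"twist":0}]'

```text
clock: 9.15
eef_pos: [618.6, 26.8, 41.9]
tool_rot: [3.139, 0.0, 1.655]
force: [-1.5, -0.5, 6.7]
width: 39.8
gripper_force: 59.9
```

Call:
drive_tool --motion '[{"fingers":0.25,"linear":[0,0,0],"twist":0},{"fingers":0.25,"linear":[0,0,0],"twist":0},{"fingers":0.25,"linear":[0,0,0],"twist":0}]'

```text
clock: 9.4
eef_pos: [618.5, 26.8, 41.9]
tool_rot: [3.139, 0.0, 1.655]
force: [-1.5, -0.7, 5.4]
width: 39.4
gripper_force: 59.9
```

Run:
```python
from h import *
s=monitor.read_state(); print(s['clock'],s['eef_pos'],s['tool_rot'],s['width'],s['gripper_force'],s['force'])
```

```text
9.4 [618.52137503  26.8423206   41.85622676] [3.13891934e+00 1.51447785e-04 1.65470329e+00] 39.38575814976485 59.91042174275208 [-1.49579346 -0.73518124  5.36882699]
```

Call:
drive_tool --motion '[{"fingers":0.25,"linear":[0,0,-0.02],"twist":0},{"fingers":0.25,"linear":[0,0,-0.035],"twist":0},{"fingers":0.25,"linear":[0,0,-0.04],"twist":0},{"fingers":0.25,"linear":[0,0,-0.04],"twist":0},{"fingers":0.25,"linear":[0,0,-0.025],"twist":0}]'

```text
clock: 9.82
eef_pos: [619.2, 26.7, 205.0]
tool_rot: [3.136, 0.0, 1.654]
force: [1.3, 0.3, -0.8]
width: 39.8
gripper_force: 60.7
```

Call:
drive_tool --motion '[{"fingers":0.25,"linear":[-0.02,-0.0095,0],"twist":0},{"fingers":0.25,"linear":[-0.033,-0.0155,0],"twist":0},{"fingers":0.25,"linear":[-0.033,-0.0155,0],"twist":0},{"fingers":0.25,"linear":[-0.033,-0.0155,0],"twist":0},{"fingers":0.25,"linear":[-0.033,-0.0155,0],"twist":0}]'

```text
clock: 10.23
eef_pos: [558.5, -131.6, 201.0]
tool_rot: [3.14, 0.0, 1.655]
force: [1.5, 0.3, -0.9]
width: 39.3
gripper_force: 60.7
```

Call:
drive_tool --motion '[{"fingers":0.25,"linear":[-0.033,-0.0155,0],"twist":0},{"fingers":0.25,"linear":[-0.033,-0.0155,0],"twist":0},{"fingers":0.25,"linear":[-0.033,-0.0155,0],"twist":0},{"fingers":0.25,"linear":[-0.033,-0.0155,0],"twist":0},{"fingers":0.25,"linear":[-0.013,-0.005,0],"twist":0}]'

```text
clock: 10.65
eef_pos: [501.2, -287.0, 201.5]
tool_rot: [3.141, 0.005, 1.648]
force: [-1.1, -0.9, -0.3]
width: 39.6
gripper_force: 60.7
```

Call:
drive_tool --motion '[{"fingers":0.25,"linear":[0,0,0],"twist":0},{"fingers":0.25,"linear":[0,0,0],"twist":0},{"fingers":0.25,"linear":[0,0,0],"twist":0}]'

```text
clock: 10.9
eef_pos: [505.1, -279.1, 200.1]
tool_rot: [3.141, -0.001, 1.656]
force: [2.1, 0.5, -1.1]
width: 39.6
gripper_force: 60.7
```

Run:
```python
from h import *
w=grab('wrist','w8.png')
s=monitor.read_state(); print(s['clock'],s['eef_pos'],s['tool_rot'],s['width'],s['gripper_force'],s['force'])
R=w['R'];t=w['t'].ravel();K=w['K']
pr=lambda X:(lambda q:q[:2]/q[2])(K@(R@np.array(X,float)+t))
q=pr([508.8,-175.8,54]);h=pr([*s['eef_pos'][:2],s['eef_pos'][2]+18.1]);print(q,h)
for th in(150,200,230,245):
    for p,r,z in((q,48,54),(h,70,s['eef_pos'][2]+18.1)):
        try: e=rim(w,*p,r,thr=th,maxs=50);print(th,np.round(e[0],1),np.round(e[1],1),plane(w,*e[0],z).round(1))
        except Exception: print('-')
```

```text
10.95 [ 505.27156096 -278.57037006  199.97663082] [ 3.14085638e+00 -1.23846646e-03  1.65725959e+00] 39.4268202824927 60.697664548497414 [ 0.51886273  0.44713574 -1.70360229]
[333.83024487  58.42534831] [318.36051663 279.3074815 ]
150 [333.   59.7] [91.1 93.3] [ 508.3 -176.8   54. ]
150 [318.1 278.3] [ 94.1 101.6] [ 505.1 -278.1  218.1]
200 [330.6  68.4] [50. 52.] [ 507.  -183.3   54. ]
200 [318.  278.5] [ 92.9 100.3] [ 505.1 -278.2  218.1]
230 [334.9  57.5] [73.1 76.2] [ 509.6 -175.1   54. ]
230 [317.9 278.6] [92.  99.5] [ 505.1 -278.2  218.1]
245 [334.7  58.2] [73.  76.7] [ 509.4 -175.6   54. ]
245 [318.1 278.6] [91.2 99.3] [ 505.1 -278.2  218.1]
```

View pics/w8.png

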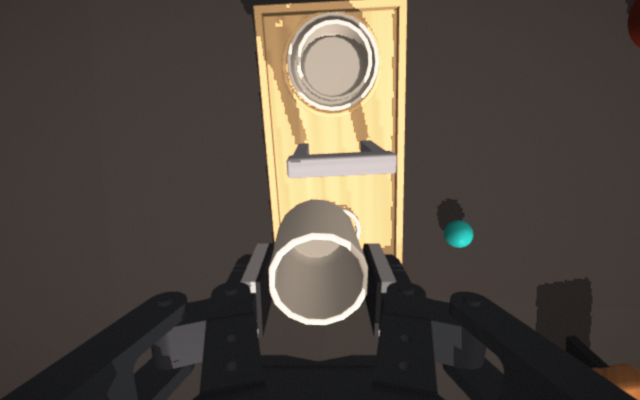

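The middle pot is nested, its rim centred at (335,58), or (509,-175). The held pot rim is at (318,278). Now nesting the small pot.

Call:
drive_tool --motion '[{"fingers":0.25,"linear":[0.025,0.003,0],"twist":0},{"fingers":0.25,"linear":[0.034,0.0045,0],"twist":0},{"fingers":0.25,"linear":[0.03,0.004,0],"twist":0},{"fingers":0.25,"linear":[0.013,0.0015,0],"twist":0},{"fingers":0.25,"linear":[0,0,0.028],"twist":0}]'

```text
clock: 11.37
eef_pos: [513.2, -172.2, 175.0]
tool_rot: [3.133, -0.001, 1.664]
force: [1.2, -0.6, -0.1]
width: 39.5
gripper_force: 60.7
```

Call:
drive_tool --motion '[{"fingers":0.25,"linear":[0,0,0.04],"twist":0},{"fingers":0.25,"linear":[0,0,0.03],"twist":0},{"fingers":0.25,"linear":[0,0,0],"twist":0},{"fingers":0.25,"linear":[0,0,0],"twist":0},{"fingers":0.25,"linear":[0,0,0],"twist":0}]'

```text
clock: 11.78
eef_pos: [510.0, -177.7, 103.2]
tool_rot: [3.14, 0.001, 1.656]
force: [0.1, -0.1, -0.5]
width: 39.4
gripper_force: 60.7
```

Run:
```python
from h import *
s=monitor.read_state(); print(s['clock'],s['eef_pos'],s['tool_rot'],s['width'],s['force'])
y=s['tool_rot'][2];d=np.array([509.6,-175.8])-s['eef_pos'][:2]
print('tool dx,dy',d@[np.cos(y),np.sin(y)],d@[np.sin(y),-np.cos(y)])
```

```text
11.7833 [ 509.95829582 -177.67836194  103.18723068] [3.13979047e+00 8.63376975e-04 1.65574786e+00] 39.37020153025285 [ 0.11657    -0.05040216 -0.54353147]
tool dx,dy 1.901989347416495 -0.19762586630171955
```

Call:
drive_tool --motion '[{"fingers":0.25,"linear":[0.0015,0,0.01],"twist":0},{"fingers":0.25,"linear":[0,0,0.015],"twist":0},{"fingers":0.25,"linear":[0,0,0.013],"twist":0},{"fingers":0.25,"linear":[0,0,0.007],"twist":0},{"fingers":0.25,"linear":[0,0,0],"twist":0}]'

```text
clock: 12.2
eef_pos: [509.0, -176.1, 56.6]
tool_rot: [3.141, -0.0, 1.655]
force: [0.0, 0.8, -0.4]
width: 39.5
gripper_force: 60.7
```

Call:
drive_tool --motion '[{"fingers":0.25,"linear":[0,0,0],"twist":0},{"fingers":0.25,"linear":[0,0,0],"twist":0}]'

```text
clock: 12.37
eef_pos: [509.2, -176.5, 57.7]
tool_rot: [3.14, 0.001, 1.655]
force: [0.3, -0.6, -1.1]
width: 39.5
gripper_force: 60.7
```

Run:
```python
from h import *
w=grab('wrist','w9.png')
s=monitor.read_state(); print(s['clock'],s['eef_pos'],s['tool_rot'],s['width'],s['force'])
R=w['R'];t=w['t'].ravel();K=w['K']
pr=lambda X:(lambda q:q[:2]/q[2])(K@(R@np.array(X,float)+t))
q=pr([509.4,-175.4,75]);e=rim(w,*q,50,thr=230,maxs=50);print(q,e,plane(w,*e[0],75).round(1))
```

```text
12.4167 [ 509.23213134 -176.50224648   57.6484426 ] [3.14024891e+00 6.06956777e-04 1.65470869e+00] 39.348128114515916 [-0.20681072 -0.6936529  -1.67443005]
[318.43024309 277.23021111] ((318.1947326660156, 278.81683349609375), (92.7271499633789, 100.04618072509766), 84.88287353515625) [ 509.4 -176.1   75. ]
```

Call:
drive_tool --motion '[{"fingers":0.55,"linear":[0,0,0],"twist":0},{"fingers":0.55,"linear":[0,0,0],"twist":0},{"fingers":0.8,"linear":[0,0,0],"twist":0},{"fingers":0.8,"linear":[0,0,0],"twist":0},{"fingers":0.8,"linear":[0,0,-0.01],"twist":0}]'

```text
clock: 12.83
eef_pos: [507.6, -175.7, 65.9]
tool_rot: [-3.139, -0.001, 1.655]
force: [0.1, -0.0, -0.1]
width: 68.1
gripper_force: 0.0
```

Call:
drive_tool --motion '[{"fingers":0.8,"linear":[0,0,-0.03],"twist":0},{"fingers":0.8,"linear":[0,0,-0.04],"twist":0},{"fingers":0.8,"linear":[0,0,-0.04],"twist":0},{"fingers":0.8,"linear":[-0.037,0.0018,0],"twist":0},{"fingers":0.8,"linear":[-0.037,0.0018,0],"twist":0}]'

```text
clock: 13.25
eef_pos: [521.3, -247.8, 180.4]
tool_rot: [3.136, 0.001, 1.662]
force: [0.6, -0.8, -0.3]
width: 68.4
gripper_force: 0.0
```

Call:
drive_tool --motion '[{"fingers":0.8,"linear":[0,0,0],"twist":0.117},{"fingers":0.8,"linear":[0,0,0],"twist":0.117},{"fingers":0.8,"linear":[0,0,0],"twist":0.117},{"fingers":0.8,"linear":[0,0,0],"twist":0.117},{"fingers":0.8,"linear":[0,0,0],"twist":0.117}]'

```text
clock: 13.67
eef_pos: [518.4, -249.7, 177.6]
tool_rot: [3.141, -0.0, 1.064]
force: [-0.5, 0.7, -0.2]
width: 68.3
gripper_force: 0.0
```

Call:
drive_tool --motion '[{"fingers":0.8,"linear":[0,0,0],"twist":0.117},{"fingers":0.8,"linear":[0,0,0],"twist":0.117},{"fingers":0.8,"linear":[0,0,0],"twist":0.117},{"fingers":0.8,"linear":[0,0,0],"twist":0.117},{"fingers":0.8,"linear":[0,0,0],"twist":0.117}]'

```text
clock: 14.08
eef_pos: [518.5, -249.4, 177.6]
tool_rot: [-3.142, -0.001, 0.479]
force: [-0.8, -0.4, 0.2]
width: 68.4
gripper_force: 0.0
```

Call:
drive_tool --motion '[{"fingers":0.8,"linear":[0,0,0],"twist":0.117},{"fingers":0.8,"linear":[0,0,0],"twist":0.117},{"fingers":0.8,"linear":[0,0,0],"twist":0.116},{"fingers":0.8,"linear":[0,0,0],"twist":0},{"fingers":0.8,"linear":[0,0,0],"twist":0}]'

```text
clock: 14.5
eef_pos: [518.4, -249.4, 177.1]
tool_rot: [3.141, 0.0, 0.138]
force: [0.2, -0.3, 0.0]
width: 68.4
gripper_force: 0.0
```

Run:
```python
from h import *
w=grab('wrist','w10.png');grab('top','top4.png')
s=monitor.read_state(); print(s['clock'],s['eef_pos'],s['tool_rot'],s['width'],s['force'],s['qpos'])
```

```text
14.6 [ 518.5391037  -249.50358779  177.11333651] [-3.14138239e+00 -3.25336771e-04  1.37646995e-01] 68.25071443975777 [ 0.32188988  0.62220628 -0.01840592] [-0.14170647  0.7755116   0.93440261  1.80312931 -0.75484751  0.96525228
 -0.31504255]
```

View pics/w10.png

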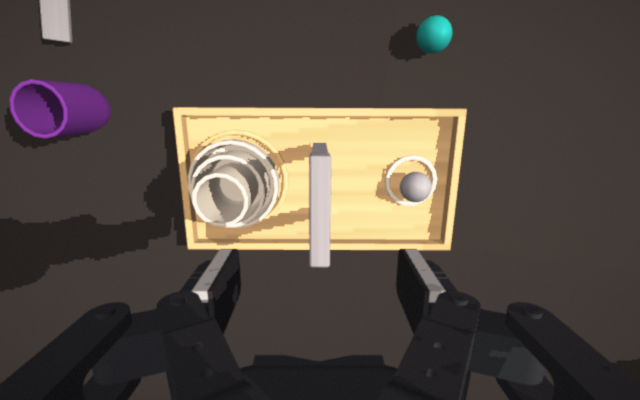

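Run:
```python
from h import *
w=load('w10.png');v=load('w4.png');im=w['color'];hsv=cv2.cvtColor(im,cv2.COLOR_BGR2HSV)
m=((hsv[...,1]<45)&(hsv[...,2]>130)).astype(np.uint8)
C=[]
for r in range(165,262,4):
    x=np.where(m[r,300:345])[0]+300; C.append((x.min(),x.max(),r))
C=np.array(C,float);print(C[::5].tolist())
col=np.where(m[130:285,320])[0]+130;print('rows',col.min(),col.max(),[int(im[r,320].mean()) for r in range(140,160,2)])
mid=[plane(w,(a+b+1)/2,r,110) for a,b,r in C]
p=np.polyfit([q[0] for q in mid],[q[1] for q in mid],1);print('bar angle',np.arctan(p[0]),'y at x=519',np.polyval(p,519))
lo=plane(w,320,col.max()+1,110);hi=plane(w,320,152,110);print(lo,hi)
print('low end tri',tri(ray(w,320,col.max()+1),ray(v,290.5,166)).round(1))
a=cv2.cvtColor(im,cv2.COLOR_BGR2GRAY)
t=cv2.inRange(hsv,(8,70,110),(40,255,255))
pts=[]
for c in range(200,440,20):
    y=np.where(t[95:125,c])[0]
    if len(y): pts.append(plane(w,c,95+y[0],18))
pts=np.array(pts);k=np.polyfit(pts[:,1],pts[:,0],1);print('tray far edge yaw',-np.arctan(k[0]),np.arctan(k[0]))
# mat from top1 
a=load('top1.png');h=cv2.cvtColor(a['color'],cv2.COLOR_BGR2HSV)
mm=np.zeros(h.shape[:2],np.uint8);mm[190:280,175:280]=cv2.inRange(h,(5,120,150),(25,255,255))[190:280,175:280]
mm=cv2.morphologyEx(mm,cv2.MORPH_CLOSE,np.ones((5,5)));c=max(cv2.findContours(mm,cv2.RETR_EXTERNAL,cv2.CHAIN_APPROX_NONE)[0],key=cv2.contourArea)
P=np.array([plane(a,*q[0],4)[:2] for q in c],np.float32);print('mat top',cv2.minAreaRect(P))
b=load('scene1.png');h=cv2.cvtColor(b['color'],cv2.COLOR_BGR2HSV)
mm=np.zeros(h.shape[:2],np.uint8);mm[125:205,338:450]=cv2.inRange(h,(8,70,120),(30,255,255))[125:205,338:450]
mm=cv2.morphologyEx(mm,cv2.MORPH_CLOSE,np.ones((5,5)));c=max(cv2.findContours(mm,cv2.RETR_EXTERNAL,cv2.CHAIN_APPROX_NONE)[0],key=cv2.contourArea)
P=np.array([plane(b,*q[0],4)[:2] for q in c],np.float32);print('mat scene',cv2.minAreaRect(P))
```

```text
[[310.0, 330.0, 165.0], [310.0, 330.0, 185.0], [310.0, 329.0, 205.0], [310.0, 329.0, 225.0], [310.0, 329.0, 245.0]]
rows 143 266 [212, 192, 118, 118, 117, 117, 116, 123, 181, 208]
bar angle 0.13409528175685534 y at x=519 -251.09156507750413
[ 482.36629308 -256.1595841   110.        ] [ 558.6935552  -245.39797884  110.        ]
low end tri [ 483.  -255.7  111. ]
tray far edge yaw 0.13297780097202677 -0.13297780097202677
mat top ((536.0984497070312, 251.3092803955078), (165.9662628173828, 225.06195068359375), 13.438356399536133)
mat scene ((535.763427734375, 249.61260986328125), (167.08709716796875, 229.139404296875), 13.51390266418457)
```

The bar is parallel to the fingers, its top at 111 mm by two views. The pots are nested and the ball is in its pocket at (416,187). Descending on the handle.

Call:
drive_tool --motion '[{"fingers":0.5,"linear":[0.0018,0.0016,0],"twist":0.004},{"fingers":0.5,"linear":[0,0,0.015],"twist":0},{"fingers":0.5,"linear":[0,0,0.025],"twist":0},{"fingers":0.5,"linear":[0,0,0.025],"twist":0},{"fingers":0.5,"linear":[0,0,0.02],"twist":0}]'

```text
clock: 15.02
eef_pos: [520.5, -250.7, 90.5]
tool_rot: [-3.141, -0.0, 0.132]
force: [0.1, 0.2, 0.6]
width: 42.7
gripper_force: 0.0
```

Call:
drive_tool --motion '[{"fingers":0.5,"linear":[0,0,0.012],"twist":0},{"fingers":0.5,"linear":[0,0,0],"twist":0},{"fingers":0.5,"linear":[0,0,0],"twist":0},{"fingers":0.5,"linear":[0,0,0],"twist":0}]'

```text
clock: 15.35
eef_pos: [521.1, -251.9, 81.0]
tool_rot: [3.14, -0.001, 0.131]
force: [0.5, -0.4, -0.3]
width: 42.6
gripper_force: 0.0
```

Run:
```python
from h import *
s=monitor.read_state(); print(s['clock'],s['eef_pos'],s['tool_rot'],s['width'],s['force'])
y=s['tool_rot'][2];d=np.array([520.5,-250.9])-s['eef_pos'][:2]
print('tool dx,dy',d@[np.cos(y),np.sin(y)],d@[np.sin(y),-np.cos(y)])
```

```text
15.35 [ 521.11774329 -251.85764012   81.00839711] [ 3.14019980e+00 -1.46221667e-03  1.30845198e-01] 42.616666442322476 [ 0.4647311  -0.44982361 -0.33129588]
tool dx,dy -0.4875174220745353 -1.030052485185567
```

Call:
drive_tool --motion '[{"fingers":0.3,"linear":[0,-0.001,0],"twist":0},{"fingers":0.2,"linear":[0,0,0],"twist":0},{"fingers":0.1,"linear":[0,0,0],"twist":0},{"fingers":0,"linear":[0,0,0],"twist":0},{"fingers":0,"linear":[0,0,0],"twist":0}]'

```text
clock: 15.77
eef_pos: [520.9, -250.1, 80.9]
tool_rot: [3.141, -0.002, 0.131]
force: [-0.8, 1.4, 6.9]
width: 12.9
gripper_force: 60.1
```

Call:
drive_tool --motion '[{"fingers":0,"linear":[0,0,0],"twist":0},{"fingers":0,"linear":[0,0,0],"twist":0},{"fingers":0,"linear":[0,0,0],"twist":0},{"fingers":0,"linear":[0,0,0],"twist":0},{"fingers":0,"linear":[0,0,0],"twist":0}]'

```text
clock: 16.18
eef_pos: [520.9, -250.1, 80.9]
tool_rot: [3.141, -0.002, 0.131]
force: [-0.2, 0.8, 5.3]
width: 12.9
gripper_force: 60.1
```

Call:
drive_tool --motion '[{"fingers":0,"linear":[0,0,-0.001],"twist":0},{"fingers":0,"linear":[0,0,-0.002],"twist":0},{"fingers":0,"linear":[0,0,-0.003],"twist":0},{"fingers":0,"linear":[0,0,-0.003],"twist":0},{"fingers":0,"linear":[0,0,-0.002],"twist":0}]'

```text
clock: 16.6
eef_pos: [520.1, -249.9, 90.8]
tool_rot: [-3.141, 0.001, 0.131]
force: [0.1, -0.0, -6.5]
width: 13.4
gripper_force: 58.5
```

Call:
drive_tool --motion '[{"fingers":0,"linear":[0,0,0],"twist":0},{"fingers":0,"linear":[0,0,0],"twist":0},{"fingers":0,"linear":[0,0,0],"twist":0},{"fingers":0,"linear":[0,0,0],"twist":0}]'

```text
clock: 16.93
eef_pos: [520.2, -249.9, 90.6]
tool_rot: [-3.141, 0.0, 0.131]
force: [0.5, 0.2, -6.4]
width: 12.9
gripper_force: 58.4
```

Run:
```python
from h import *
w=grab('wrist','w11.png');b=grab('scene','scene4.png')
s=monitor.read_state(); print(s['clock'],s['eef_pos'],s['tool_rot'],s['width'],s['gripper_force'],s['force'],s['torque'])
c=cv2.resize(b['color'][140:290,130:330],None,fx=2.5,fy=2.5)
cv2.imwrite('pics/c4.png',np.hstack([c,cv2.resize(w['color'][:,180:480],(281,375))]))
```

```text
17.0333 [ 520.25183836 -249.9472266    90.68143734] [-3.14141056e+00  2.25277352e-04  1.30753401e-01] 13.231247755943295 58.43503654003143 [-1.07229238 -0.08168031 -5.59455552] [-0.04726328 -0.01190726 -0.04627391]
```

View pics/c4.png

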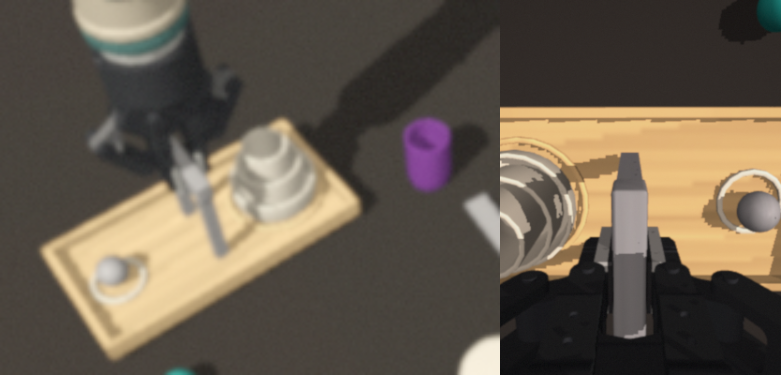

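The tray hangs level with a 6.4 N load, the pots are nested and the ball is in its ring at about crop (760,210). Lifting smoothly.

Call:
drive_tool --motion '[{"fingers":0,"linear":[0,0,-0.003],"twist":0},{"fingers":0,"linear":[0,0,-0.006],"twist":0},{"fingers":0,"linear":[0,0,-0.009],"twist":0},{"fingers":0,"linear":[0,0,-0.012],"twist":0},{"fingers":0,"linear":[0,0,-0.013],"twist":0}]'

```text
clock: 17.45
eef_pos: [520.2, -250.1, 135.1]
tool_rot: [3.141, 0.0, 0.13]
force: [0.2, -0.5, -6.6]
width: 13.0
gripper_force: 58.6
```

Call:
drive_tool --motion '[{"fingers":0,"linear":[0,0,-0.013],"twist":0},{"fingers":0,"linear":[0,0,-0.013],"twist":0},{"fingers":0,"linear":[0,0,-0.012],"twist":0},{"fingers":0,"linear":[0,0,-0.008],"twist":0},{"fingers":0,"linear":[0,0,-0.004],"twist":0}]'

```text
clock: 17.87
eef_pos: [520.9, -250.5, 185.6]
tool_rot: [3.14, -0.002, 0.131]
force: [0.4, -0.1, -6.7]
width: 13.2
gripper_force: 58.6
```

Call:
drive_tool --motion '[{"fingers":0,"linear":[0,0,-0.001],"twist":0},{"fingers":0,"linear":[0.0006,-0.0039,0],"twist":0},{"fingers":0,"linear":[0.0013,-0.0079,0],"twist":0},{"fingers":0,"linear":[0.0019,-0.0118,0],"twist":0},{"fingers":0,"linear":[0.0026,-0.0158,0],"twist":0}]'

```text
clock: 18.28
eef_pos: [521.0, -209.5, 184.2]
tool_rot: [-3.141, 0.001, 0.13]
force: [0.1, -0.4, -7.2]
width: 13.0
gripper_force: 58.6
```

Call:
drive_tool --motion '[{"fingers":0,"linear":[0.0032,-0.0197,0],"twist":0},{"fingers":0,"linear":[0.0032,-0.0197,0],"twist":0},{"fingers":0,"linear":[0.0032,-0.0197,0],"twist":0},{"fingers":0,"linear":[0.0032,-0.0197,0],"twist":0},{"fingers":0,"linear":[0.0032,-0.0197,0],"twist":0}]'

```text
clock: 18.7
eef_pos: [524.0, -107.6, 184.1]
tool_rot: [-3.14, 0.001, 0.132]
force: [0.5, -0.3, -7.2]
width: 12.8
gripper_force: 58.6
```

Call:
drive_tool --motion '[{"fingers":0,"linear":[0.0032,-0.0197,0],"twist":0},{"fingers":0,"linear":[0.0032,-0.0197,0],"twist":0},{"fingers":0,"linear":[0.0032,-0.0197,0],"twist":0},{"fingers":0,"linear":[0.0032,-0.0197,0],"twist":0},{"fingers":0,"linear":[0.0032,-0.0197,0],"twist":0}]'

```text
clock: 19.12
eef_pos: [526.7, -7.9, 184.2]
tool_rot: [-3.14, 0.001, 0.132]
force: [1.6, -0.8, -6.9]
width: 13.2
gripper_force: 58.6
```

Call:
drive_tool --motion '[{"fingers":0,"linear":[0.0032,-0.0197,0],"twist":0},{"fingers":0,"linear":[0.0032,-0.0197,0],"twist":0},{"fingers":0,"linear":[0.0032,-0.0197,0],"twist":0},{"fingers":0,"linear":[0.0032,-0.0197,0],"twist":0},{"fingers":0,"linear":[0.0032,-0.0197,0],"twist":0}]'

```text
clock: 19.53
eef_pos: [529.4, 91.7, 184.1]
tool_rot: [-3.141, 0.002, 0.132]
force: [0.4, -0.1, -7.2]
width: 13.1
gripper_force: 58.6
```

Call:
drive_tool --motion '[{"fingers":0,"linear":[0.0032,-0.0197,0],"twist":0},{"fingers":0,"linear":[0.0032,-0.0197,0],"twist":0},{"fingers":0,"linear":[0.0032,-0.0197,0],"twist":0},{"fingers":0,"linear":[0.0032,-0.0197,0],"twist":0},{"fingers":0,"linear":[0.0032,-0.0197,0],"twist":0}]'

```text
clock: 19.95
eef_pos: [532.1, 191.4, 184.0]
tool_rot: [-3.141, 0.002, 0.132]
force: [0.6, -0.0, -6.3]
width: 13.0
gripper_force: 58.6
```

Call:
drive_tool --motion '[{"fingers":0,"linear":[0.0032,-0.0197,0],"twist":0},{"fingers":0,"linear":[0.0026,-0.0158,0],"twist":0},{"fingers":0,"linear":[0.0019,-0.0118,0],"twist":0},{"fingers":0,"linear":[0.0013,-0.0079,0],"twist":0},{"fingers":0,"linear":[0.0006,-0.0039,0],"twist":0}]'

```text
clock: 20.37
eef_pos: [534.6, 250.5, 184.2]
tool_rot: [-3.141, 0.001, 0.133]
force: [0.2, -0.2, -6.7]
width: 12.9
gripper_force: 58.6
```

Call:
drive_tool --motion '[{"fingers":0,"linear":[0,0,0],"twist":0},{"fingers":0,"linear":[0,0,0],"twist":0},{"fingers":0,"linear":[0,0,0],"twist":0},{"fingers":0,"linear":[0,0,0],"twist":0},{"fingers":0,"linear":[0,0,0],"twist":0}]'

```text
clock: 20.78
eef_pos: [535.6, 247.8, 185.0]
tool_rot: [3.142, -0.0, 0.129]
force: [-0.1, -0.3, -6.6]
width: 13.1
gripper_force: 58.6
```

Call:
drive_tool --motion '[{"fingers":0,"linear":[0,0,0],"twist":0},{"fingers":0,"linear":[0,0,0],"twist":0},{"fingers":0,"linear":[0,0,0],"twist":0},{"fingers":0,"linear":[0,0,0],"twist":0},{"fingers":0,"linear":[0,0,0],"twist":0}]'

```text
clock: 21.2
eef_pos: [535.4, 248.7, 184.8]
tool_rot: [-3.142, 0.0, 0.131]
force: [0.9, 0.0, -6.9]
width: 13.1
gripper_force: 58.6
```

Run:
```python
from h import *
w=grab('wrist','w12.png');b=grab('scene','scene5.png')
s=monitor.read_state(); print(s['clock'],s['eef_pos'],s['tool_rot'],s['width'],s['gripper_force'],s['force'],np.abs(s['qd']).max())
c=cv2.resize(b['color'][60:230,290:490],None,fx=2.3,fy=2.3)
cv2.imwrite('pics/c5.png',np.hstack([c,cv2.resize(w['color'][:,160:480],(313,391))]))
```

```text
21.3 [535.40680217 248.73969677 184.79784077] [-3.14157643e+00  7.43718262e-05  1.30883032e-01] 13.1830147168366 58.61041009426117 [-7.67326613e-02  4.34879816e-03 -6.45362616e+00] 0.0019326406169662095
```

View pics/c5.png

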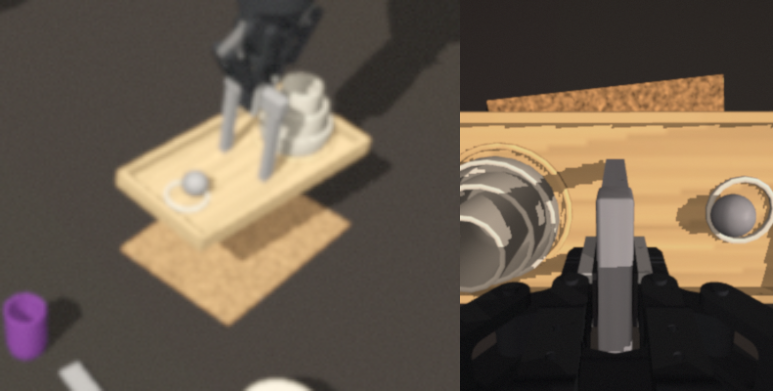

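The tray is level and still above the mat, about 2 mm off its centre, with the underside about 10 cm above the cork. The pots are nested and the ball is in its ring at (735,215). Handing in.

```bash
python3 -c "
from cell import ctrl
print(ctrl.finish_job())"
```

```text
the job is handed in; nothing more can be done
None
```

The job is handed in at about 21 s: pots nested in the bowl, ball in its pocket, and the tray held level and still about 10 cm above the middle of the mat (result not reported back).

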